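# Start the evaporator from its switch boxes

## Task

Start up the evaporator from the switch boxes on the bench: gently press the mushroom-head button all the way down, then push down the raised end of the rocker paddle until it has tipped fully over, then press the square key all the way down. They stay down by themselves; keep to this order and leave the small round button unpressed. Only touch the switches: do not lift any box or shove it out of its place, and do not disturb anything else on the bench.

Things in the scene. Friction and masses are not known exactly. Their poses are not given: they have to be found in the camera images.
- mushroom_box: Loose grey radio switch box on rubber feet, about 0.7 kg, 100 x 80 mm, its case 50 mm high, carrying the black mushroom-head button in the middle of its top. Origin at the centre of its underside on the bench, z up; it may stand at any yaw. 
- mushroom_top (a point): Centre of the top of the mushroom-head button (round domed head 46 mm across on a short steel stem); 80 mm above the bench when fully out, moves with the button.
- mushroom (a joint): How far the mushroom-head button is pushed in, in m: 0 fully out, 0.010 fully down (hard stop). It starts at 0 to 0.0015. It gives way straight down at about 3 N and stays wherever it is left (no spring back).
- rocker_box: Loose grey radio switch box on rubber feet, about 0.7 kg, 120 x 80 mm, its case 50 mm high, carrying the black rocker paddle. Origin at the centre of its underside on the bench, z up; it may stand at any yaw. The box's long side is its x axis; the paddle's pivot runs along its y axis, above its centre, 63 mm above the bench.
- rocker_raised (a point): Place to press on the rocker: on the upper face of the raised end of the paddle (flat paddle 80 x 44 mm, 10 mm thick, pivoted at its middle), 30 mm from the pivot towards the raised end, which is the box's +x end; about 72 mm above the bench at the start. Moves with the paddle.
- rocker (a joint): Rocker angle in rad: 0 with the +x end fully raised (paddle tilted 0.15 rad, its starting state, up to 0.03), 0.30 with that end fully down (tilted 0.15 rad the other way, hard stop; the place to press then lies about 9 mm lower). About 2 N on the place to press turns it and it stays wherever it is left.
- key_box: Loose grey radio switch box on rubber feet, about 0.7 kg, 100 x 80 mm, its case 50 mm high, carrying the black square key in the middle of its top. Origin at the centre of its underside on the bench, z up; it may stand at any yaw. 
- key_top (a point): Centre of the flat top of the square key (36 x 36 mm); 68 mm above the bench when fully out, moves with the key.
- key (a joint): How far the square key is pushed in, in m: 0 fully out, 0.010 fully down (hard stop). It starts at 0 to 0.0015. It gives way straight down at about 3 N and stays wherever it is left (no spring back).
- pin_box: Loose grey radio switch box on rubber feet, about 0.7 kg, 100 x 80 mm, its case 50 mm high, carrying the small round button, 18 mm across, which must NOT be pressed, in the middle of its top (68 mm above the bench). Origin at the centre of its underside on the bench, z up; it may stand at any yaw. 
- pin (a joint): How far the small round button is pushed in, in m: 0 fully out, 0.010 fully down (hard stop). It starts at 0 to 0.0015. It gives way straight down at about 3 N and stays wherever it is left (no spring back).
- beaker: Bystander, loose, to be left alone: open glass beaker, 60 mm across, 75 mm tall. Origin at the centre of its underside.
- cone_flask: Bystander, loose, to be left alone: conical glass flask, 74 mm across the foot, 103 mm tall. Origin at the centre of its underside.
- amber_jar: Bystander, loose, to be left alone: amber glass jar with a cap, 60 mm across, 85 mm tall. Origin at the centre of its underside.
- stopper: Bystander, loose, to be left alone: small white stopper standing on its head, 28 mm across, 42 mm tall. Origin at the centre of its underside.
- bulb_flask: Bystander, loose, to be left alone: round-bottomed glass flask fixed in a cork ring, 84 mm across, 112 mm tall. Origin at the centre of its underside.
- driver: Bystander, loose, to be left alone: screwdriver lying flat, 170 mm long. Origin at the centre of its underside.
- weight: Bystander, loose, to be left alone: steel cylinder weight, 44 mm across, 50 mm tall. Origin at the centre of its underside.
Mind the look-alikes: they are no part of the job. Leave any red or yellow look-alike of the key_box alone.

How it is judged (in metres and radians):
On the way, in this order (a step that is already met when the one before it is completed fails the run):
1. the mushroom-head button is down (value of joint mushroom above 0.0075 m), for 0.2 s.
2. the raised end of the rocker is down (value of joint rocker above 0.22 rad), for 0.2 s.
3. the square key is down (value of joint key above 0.0075 m), for 0.2 s.
At the end, for the whole second after the job is handed in: Mushroom-head button and square key pushed in at least 7.5 of their 10 mm, the rocker tipped at least 0.22 of its 0.30 rad, the small round button in by less than 4 mm; all four boxes at rest, upright within 0.1 rad and within 30 mm of where they stood; bystanders within 40 mm of where they stood (value of joint each of mushroom, key above 0.0075 m and value of joint rocker above 0.22 rad and value of joint pin below 0.004 m and distance of each of mushroom_box, rocker_box, key_box, pin_box from where it was at the start of the episode below 0.03 m and angle between each of mushroom_box, rocker_box, key_box, pin_box's own z axis and vertical below 0.1 rad and linear speed of each of mushroom_box, rocker_box, key_box, pin_box below 0.02 m/s and distance of each of beaker, cone_flask, amber_jar, stopper, bulb_flask, driver, weight from where it was at the start of the episode below 0.04 m); the robot touches nothing.
It fails at once if the switches are pressed out of order (rocker by 0.12 rad or square key by 4 mm before the mushroom-head button is down, or the square key before the rocker is over) ((value of joint mushroom below 0.0075 m and (value of joint rocker above 0.12 rad or value of joint key above 0.004 m)) or (value of joint rocker below 0.22 rad and value of joint key above 0.004 m)).
It fails at once if the small round button is pressed in by 4 mm or more (value of joint pin above 0.004 m).
It fails at once if a switch box is lifted, tipped or shoved (12 mm up, 0.1 rad, 30 mm) (height (world z) of any of mushroom_box, rocker_box, key_box, pin_box above 0.012 m or angle between any of mushroom_box, rocker_box, key_box, pin_box's own z axis and vertical above 0.1 rad or distance of any of mushroom_box, rocker_box, key_box, pin_box from where it was at the start of the episode above 0.03 m).
It fails at once if a switch is pressed hard: more than 30 N of the fingers on a switch box (contact force between the fingers and mushroom_box above 30 N or contact force between the fingers and rocker_box above 30 N or contact force between the fingers and key_box above 30 N or contact force between the fingers and pin_box above 30 N).
It fails at once if a bystander is lifted or moved by more than 40 mm (distance of any of beaker, cone_flask, amber_jar, stopper, bulb_flask, driver, weight from where it was at the start of the episode above 0.04 m).
It also fails if it takes over 51 s, if anything falls off the work surface, if the arm or the gripper's body presses on something with over 40 N, if the wrist force passes 120 N, or if a joint passes its speed limit or range.

## Robot

A 6-joint arm with a two-finger parallel gripper is mounted at the origin on the work surface. World frame = base frame: x ahead of the robot, y to its left, z up, the work surface at z = 0. Lengths are in mm, angles in rad, forces in N, time in s.
With the tool pointing down it reaches from about 350 to 850 mm from the base axis. Payload 8.1 kg.
Tool frame: the origin (TCP) lies where the fingers leave the gripper's body, on its centre line; the fingertips stand 84 mm ahead of it and the grasp point (between the pads) lies ctrl.pinch_z ahead of it (ctrl.pinch_z is the distance from the TCP to the grasp point, in mm); y points along the fingers, x is the direction in which the jaws open and shut, and the axes are right-handed (so a half turn about y gives the same grasp; the last joint's range is limited). The gripper opens to 93 mm and grips with 3 to 60 N. Pads are 15 mm wide; open, the fingers measure 128 mm over their backs; the gripper's body (75 mm by 188 mm) begins 65 mm behind the grasp point.
Start: joints at [1.07, 0.13, 1.488, -0, 1.523, -0.085], TCP at [242.333, 548.89, 302.735] pointing down, gripper open.
Joint ranges: [-2.96, 2.96], [-0.89, 2.26], [0.02, 2.5], [-1.34, 4.48], [0, 2.73], [-2.66, 2.66]. Speed limits (rad/s): [2.39, 2.39, 2.79, 3.14, 3.14, 3.14].

## Interface

Orientations are given as a 3x3 rotation matrix whose columns are the frame's x, y, z axes.
In Python, from bench import monitor, viewer, ticket, look_for, spot_point, ctrl gives the robot as it stands.
- The arm moves only by the tool jog_arm, never from a script. Its argument "rows" is a list of rows, each a list of 7 numbers: the closure, from -1 (fully open) to 1 (shut), then the shift along the tool's x, y, z in cm, then the turn, a rotation vector about the tool's x, y, z in rad. A call has 1 to 12 rows; each row shifts and turns the pose as measured when the row begins, along the tool's axes as they then stand; what a row does not reach is not made up. A row lasts 1/12 s, in which the tool goes at most 41.7 mm and 7.16 degrees, less where a joint would pass 70% of its speed; a pose out of reach is approached as far as the arm can. A call with a gripper value outside its range is refused whole. The fingers move at their own pace and stop on an object; the grip force is fixed at half the most. Time passes only in rows, so rows that do not move let the fingers close. It gives the time, the measured TCP pose, the force and the opening at its end, in the units of the state.
- monitor.observe(): the state, without advancing time (a new reading comes with each control period).
- viewer.read_camera(name): name is "scene" or "top"; returns the picture (480x640x3 uint8, red, green, blue); there is no depth.
- viewer.camera_info(name): a dict with "intrinsics" (3x3 intrinsics, pixels), "R" (3x3) and "t" (3): a world point X has camera coordinates R X + t. Camera axes: x right, y down, z forward; pixel columns grow to the right and rows downward; lengths in mm; the calibration is good to about 2 mm. A picture is of the moment at which its call begins. camera_info takes no time and is no camera call.
- ticket.close_job(): hands the job in, once; it reports no verdict.
Trained networks look in the newest picture that a camera, given by its name, has taken for a name from the list of things; names that differ only in an ending like _2 or _b are one class to them, and where a whole thing is asked for, a point or a joint stands for the part that bears it (a point fixed in the world has none). Each returns a list of dicts, best first, with "confidence" (0 to 1); they miss things now and then, are a little off and sometimes report something else, mostly with a low value. They report only what shows in the picture. A call takes as long as a camera call. They do not tell look-alikes from the thing itself.
- look_for(camera, target): "point" ([x, y, z] in mm, in world coordinates, good to about 4 mm: the middle of the surface that is visible of it).
- spot_point(camera, target): "point" ([x, y, z] in mm, in world coordinates, good to about 4 mm: a listed point, or the origin of a listed thing).
The state is a dict: "clock": time; "q": joint angles; "joint_velocities": joint speeds; "joint_torque": joint torques, N m; "position": TCP position; "tool_rot": TCP orientation; "wrist_force": force on the tool from outside, world axes, zero at the start; "ft_torque": the same for the moment, N m; "gripper_width": opening from 0.0 (shut) to 1.0 (fully open).
Only numpy, scipy, OpenCV 4.12 (cv2) and the standard library are available. Lean on these libraries where they do the work, as an engineer would, in place of code of your own. Each camera call takes 0.05 s, during which the arm holds its last target.

## Working session

There is one attempt and no reset: what is moved stays moved. The work goes in short steps, Python scripts to look and compute and a tool call to move; the robot and the scene stay as the last step left them, time stands still between calls to the robot, and variables do not carry over. Pictures are saved under pics/ and viewed, and the job is handed in when it is done.

Besides the shell and the picture viewer there is one more tool, called in YAML: its name, and indented under it one key for each argument. jog_arm: Moves the arm, as the interface text tells. Its arguments: {"type":"object","properties":{"rows":{"type":"array"}},"required":["rows"]}

```bash
mkdir -p pics
python3 - <<'E'
from bench import monitor, viewer, ticket, look_for, spot_point, ctrl
import cv2
s=monitor.observe(); print(s['clock'],s['position'],s['tool_rot'],s['gripper_width'],ctrl.pinch_z)
for c in('scene','top'):
    im=viewer.read_camera(c); cv2.imwrite(f'pics/{c}0.png',cv2.cvtColor(im,cv2.COLOR_RGB2BGR))
    for n in('mushroom_top','rocker_raised','key_top','rocker_box','key_box','pin_box','mushroom_box'):
        print(c,n,[([round(v) for v in d['point']],round(d['confidence'],2)) for d in spot_point(c,n)][:4])
print(monitor.observe()['clock'])
E
```

```text
0.0 [242.12258173 548.52098693 301.68071818] [[ 4.03893145e-01 -9.10363096e-04 -9.14805716e-01]
 [ 9.14804296e-01 -1.62182474e-03  4.03894132e-01]
 [-1.85134486e-03 -9.99998270e-01  1.77760176e-04]] 0.9970787695881473 65.3
scene mushroom_top [([603, -99, 75], 0.81), ([559, 319, 3], 0.48)]
scene rocker_raised [([441, 103, 71], 0.57)]
scene key_top [([438, 545, 62], 0.74), ([400, 370, 67], 0.62), ([556, 322, 65], 0.56)]
scene rocker_box [([472, 119, -2], 0.88)]
scene key_box [([437, 541, 2], 0.83), ([402, 373, 0], 0.64), ([558, 317, 2], 0.55)]
scene pin_box [([541, -317, 1], 0.76), ([602, -100, 4], 0.23)]
scene mushroom_box [([606, -100, 0], 0.92), ([470, 119, -2], 0.46)]
top mushroom_top [([605, -100, 79], 0.72)]
top rocker_raised [([443, 105, 72], 0.73)]
top key_top [([398, 370, 69], 0.71), ([558, 318, 71], 0.67), ([439, 539, 69], 0.52)]
top rocker_box [([465, 119, 2], 0.83)]
top key_box [([439, 542, -1], 0.91), ([399, 376, 1], 0.89), ([555, 317, 0], 0.83), ([711, 255, 2], 0.58)]
top pin_box [([535, -318, 0], 0.66)]
top mushroom_box [([609, -94, 2], 0.74)]
0.8
```

View pictures.

View pics/scene0.png

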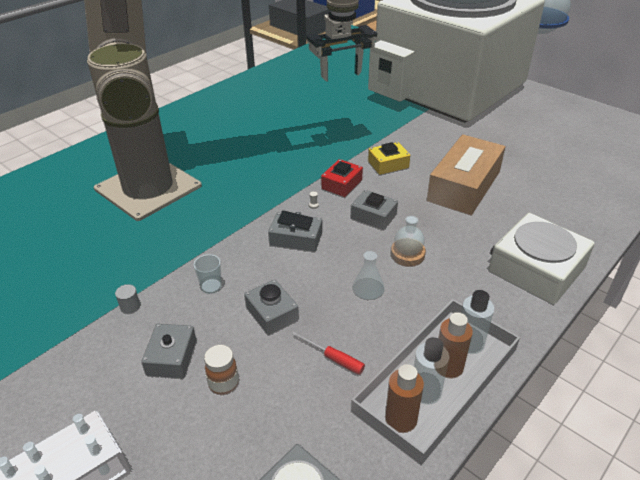

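View pics/top0.png

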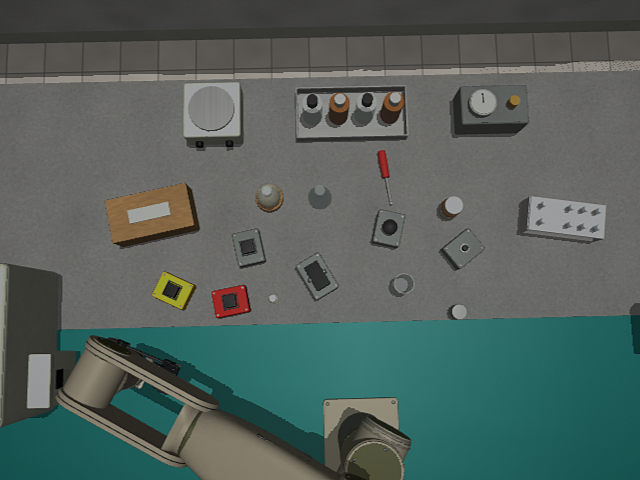

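```bash
cat > h.py <<'E'
import numpy as np,cv2
from bench import viewer
def proj(c,P):
    i=viewer.camera_info(c);K=np.array(i['intrinsics']);R=np.array(i['R']);t=np.array(i['t'])
    p=K@(R@np.array(P,float)+t.ravel()); return p[:2]/p[2]
def back(c,uv,z):
    i=viewer.camera_info(c);K=np.array(i['intrinsics']);R=np.array(i['R']);t=np.array(i['t']).ravel()
    o=-R.T@t; d=R.T@np.linalg.inv(K)@np.array([uv[0],uv[1],1.]); return o+d*(z-o[2])/d[2]
E
python3 - <<'E'
from h import *
pts={'m':(605,-100,79),'r':(442,104,72),'k':(557,319,68),'c':(468,119,63)}
for c in('scene','top'):
    im=cv2.imread(f'pics/{c}0.png'); out=[]
    for n,P in pts.items():
        u=proj(c,P); print(c,n,u.round(1))
        M=np.array([[7,0,-7*u[0]+200],[0,7,-7*u[1]+150]],float)
        t=cv2.warpAffine(im,M,(400,300),flags=cv2.INTER_CUBIC); cv2.drawMarker(t,(200,150),(0,255,0),0,15,1); out.append(t)
    cv2.imwrite(f'pics/{c}_z.png',np.vstack([np.hstack(out[:2]),np.hstack(out[2:])]))
E
```

```text
scene m [269.7 289.5]
scene r [283.9 215.4]
scene k [375.1 196.4]
scene c [295.9 219.8]
top m [389.9 225.5]
top r [321.3 283.2]
top k [246.7 245.6]
top c [315.9 274.6]
```

View pics/scene_z.png

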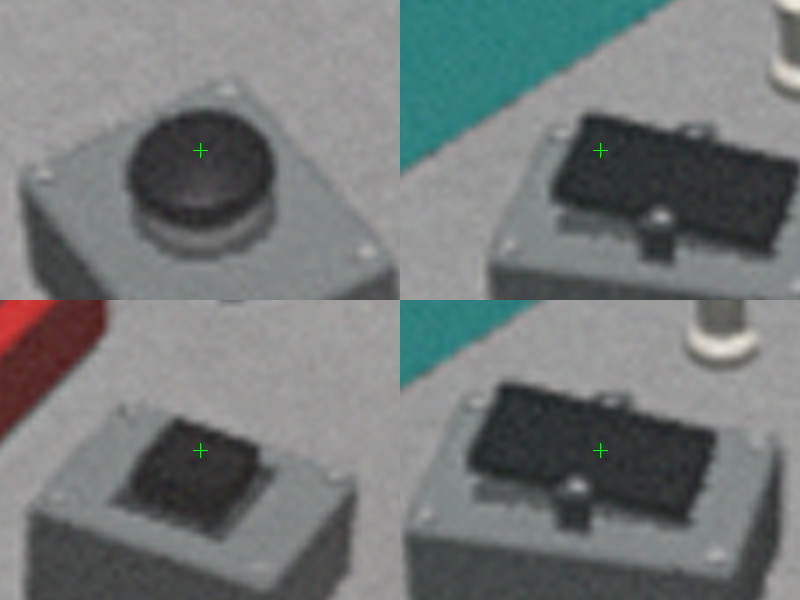

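View pics/top_z.png

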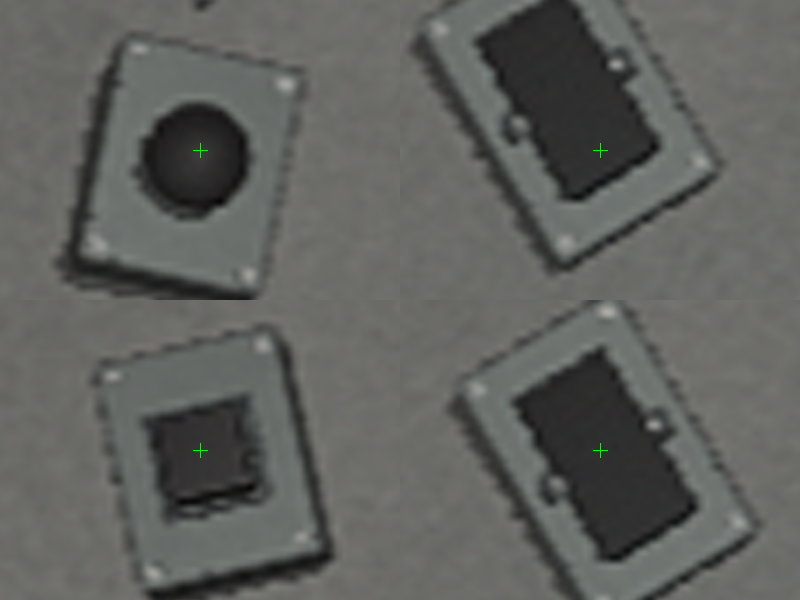

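Run:
```python
from h import *
z=lambda n,o:proj('top',n)+np.array(o)/7
print('m',back('top',z((605,-100,79),(-5,6)),76).round(1), back('scene',proj('scene',(605,-100,79))+np.array([1,10])/7,76).round(1))
c=z((468,119,63),(6,5)); print('c',back('top',c,67).round(1)); print('r',back('top',z((468,119,63),(43,65)),72).round(1))
print('k',back('top',z((557,319,68),(6,1)),68).round(1))
# rocker scene corners (crop4): TL(500,383) TR(716,432) BR(688,522) BL(470,467)
u=proj('scene',(468,119,63))
for p,h in(((500,383),74),((716,432),62),((688,522),62),((470,467),74)): print(back('scene',u+(np.array(p)-[600,450])/7,h).round(1))
u=proj('top',(468,119,63))
for p,h in(((603,348),62),((513,402),62),((612,562),74),((698,508),74)): print('t',back('top',u+(np.array(p)-[600,450])/7,h).round(1))
```

```text
m [603.  -98.2  76. ] [ 606.  -100.8   76. ]
c [465.6 116.6  67. ]
r [440.  101.9  72. ]
k [556.5 316.5  68. ]
[425. 113.  74.]
[490.6 154.5  62. ]
[517.3 111.7  62. ]
[450.9  72.8  74. ]
t [510.7 116.8  62. ]
t [489.  154.8  62. ]
t [420.9 115.1  74. ]
t [442.3  79.2  74. ]
```

jog_arm:
  rows:
    - [1, -1.2, 0, -1.6, 0, 0, 0]
    - [1, -2.4, 0, -3.2, 0, 0, 0]
    - [1, -2.4, 0, -3.2, 0, 0, 0]
    - [1, -2.4, 0, -3.2, 0, 0, 0]
    - [1, -2.4, 0, -3.2, 0, 0, 0]
    - [1, -2.4, 0, -3.2, 0, 0, 0]
    - [1, -2.4, 0, -3.2, 0, 0, 0]
    - [1, -2.4, 0, -3.2, 0, 0, 0]
    - [1, -2.4, 0, -3.2, 0, 0, 0]
    - [1, -2.4, 0, -3.2, 0, 0, 0]
    - [1, -2.4, 0, -3.2, 0, 0, 0]
    - [1, -1.2, 0, -1.6, 0, 0, 0]

```text
clock: 1.8
position: [463.1, 153.7, 302.9]
tool_rot: [[0.393, 0.004, -0.919], [0.919, 0.003, 0.393], [0.005, -1.0, -0.003]]
wrist_force: [0.3, 0.4, 1.5]
gripper_width: 0.186
```

jog_arm:
  rows:
    - [1, -2.4, 0, -3.1, 0, 0, 0]
    - [1, -2.4, 0, -3.1, 0, 0, 0]
    - [1, -2.4, 0, -3.1, 0, 0, 0]
    - [1, -2.4, 0, -3.1, 0, 0, 0]
    - [1, -2.4, 0, -3.1, 0, 0, 0]
    - [1, -2.4, 0, -3.1, 0, 0, 0]
    - [1, -1.8, 1.0, -2.4, 0, 0, 0]
    - [1, -0.6, 2.5, -0.8, 0, 0, 0]
    - [1, 0, 3.0, 0, 0, 0, 0]
    - [1, 0, 2.5, 0, 0, 0, 0]
    - [1, 0, 1.5, 0, 0, 0, 0]
    - [1, 0, 0, 0, 0, 0, 0]

```text
clock: 2.8
position: [606.2, -108.2, 197.6]
tool_rot: [[0.403, 0.016, -0.915], [0.915, 0.001, 0.403], [0.007, -1.0, -0.014]]
wrist_force: [-1.4, 0.3, -0.1]
gripper_width: 0.004
```

jog_arm:
  rows:
    - [1, 0.4, 0.5, 0.3, 0, 0, 0]
    - [1, 0.3, 1.0, 0.3, 0, 0, 0]
    - [1, 0, 0.8, 0, 0, 0, 0]
    - [1, 0, 0.3, 0, 0, 0, 0]
    - [1, 0, 0, 0, 0, 0, 0]

```text
clock: 3.22
position: [604.7, -97.8, 172.3]
tool_rot: [[0.402, 0.019, -0.916], [0.916, 0.0, 0.402], [0.008, -1.0, -0.017]]
wrist_force: [0.3, -0.0, -0.2]
gripper_width: 0.007
```

Run:
```python
from h import *
from bench import monitor
for c in('scene','top'):
    im=cv2.cvtColor(viewer.read_camera(c),cv2.COLOR_RGB2BGR);u=proj(c,(604,-99,80))
    M=np.array([[6,0,-6*u[0]+200],[0,6,-6*u[1]+250]],float)
    globals()[c]=cv2.warpAffine(im,M,(400,500))
cv2.imwrite('pics/m1.png',np.hstack([scene,top]))
s=monitor.observe();print(s['position'],s['wrist_force'],s['q'])
```

```text
[605.04097272 -98.05980491 173.09596083] [ 0.19450238 -0.66647429  0.35280114] [-0.24661892  0.24434402  1.60199723  0.00503629  1.27610857 -1.40509335]
```

View pics/m1.png

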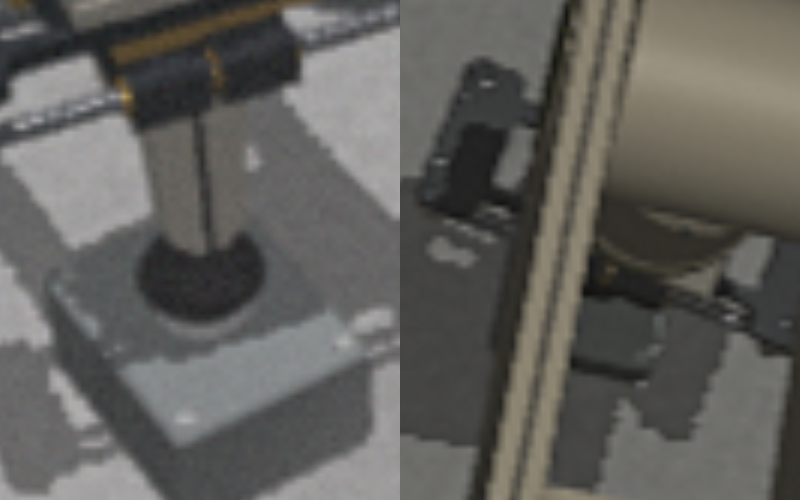

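The closed fingers stand right above the mushroom head (scene crop, about (205,250)); I'll press in small steps.

jog_arm:
  rows:
    - [1, 0, 0.3, 0, 0, 0, 0]
    - [1, 0, 0.3, 0, 0, 0, 0]
    - [1, 0, 0.2, 0, 0, 0, 0]
    - [1, 0, 0.2, 0, 0, 0, 0]
    - [1, 0, 0.2, 0, 0, 0, 0]

```text
clock: 3.73
position: [607.1, -98.6, 163.3]
tool_rot: [[0.402, 0.025, -0.915], [0.916, -0.001, 0.402], [0.009, -1.0, -0.023]]
wrist_force: [-0.1, -0.5, 2.9]
gripper_width: 0.003
```

jog_arm:
  rows:
    - [1, 0, 0.2, 0, 0, 0, 0]
    - [1, 0, 0.2, 0, 0, 0, 0]
    - [1, 0, 0.2, 0, 0, 0, 0]

```text
clock: 3.98
position: [607.2, -98.6, 157.3]
tool_rot: [[0.402, 0.025, -0.915], [0.916, -0.001, 0.402], [0.009, -1.0, -0.023]]
wrist_force: [-3.0, -0.3, 3.7]
gripper_width: 0.007
```

jog_arm:
  rows:
    - [1, 0, 0.12, 0, 0, 0, 0]
    - [1, 0, 0.12, 0, 0, 0, 0]

```text
clock: 4.15
position: [607.2, -98.7, 154.7]
tool_rot: [[0.402, 0.024, -0.915], [0.916, -0.001, 0.402], [0.009, -1.0, -0.023]]
wrist_force: [-1.6, 0.4, 3.7]
gripper_width: 0.002
```

jog_arm:
  rows:
    - [1, 0, 0.08, 0, 0, 0, 0]
    - [1, 0, 0, 0, 0, 0, 0]

```text
clock: 4.32
position: [607.3, -98.7, 154.6]
tool_rot: [[0.402, 0.025, -0.915], [0.916, -0.001, 0.402], [0.009, -1.0, -0.023]]
wrist_force: [-0.5, -0.4, 0.4]
gripper_width: 0.008
```

jog_arm:
  rows:
    - [1, 0, 0.1, 0, 0, 0, 0]
    - [1, 0, 0.08, 0, 0, 0, 0]

```text
clock: 4.48
position: [607.6, -98.8, 154.4]
tool_rot: [[0.402, 0.025, -0.915], [0.916, -0.002, 0.402], [0.009, -1.0, -0.024]]
wrist_force: [-6.5, 1.3, 11.1]
gripper_width: -0.0
```

Hard stop reached (11 N, no further travel). Retreat, straighten the tool, and check.

jog_arm:
  rows:
    - [1, 0, -0.3, 0, 0, 0, 0]
    - [1, 0, -1, 0, 0, 0, 0]
    - [1, 0, -2.0, 0, 0.023, 0, 0.01]
    - [1, 0, -3.0, 0, 0, 0.12, 0]
    - [1, 0, -2, 0, 0, 0.12, 0]
    - [1, 0, 0, 0, 0, 0, 0]

```text
clock: 4.98
position: [605.4, -98.4, 239.2]
tool_rot: [[0.616, -0.005, -0.788], [0.788, -0.001, 0.616], [-0.004, -1.0, 0.004]]
wrist_force: [0.1, 0.2, 1.3]
gripper_width: 0.003
```

jog_arm:
  rows:
    - [1, 0, 0, 0, 0, -0.12, 0]
    - [1, 0, 0, 0, 0, -0.12, 0]
    - [1, 0, 0, 0, 0, -0.12, 0]
    - [1, 0, 0, 0, 0, -0.12, 0]
    - [1, 0, 0, 0, 0, -0.12, 0]
    - [1, 0, 0, 0, 0, -0.12, 0]
    - [1, 0, 0, 0, 0, -0.12, 0]
    - [1, 0, 0, 0, 0, -0.12, 0]
    - [1, 0, 0, 0, 0, -0.12, 0]
    - [1, 0, 0, 0, 0, -0.12, 0]
    - [1, 0, 0, 0, 0, 0, 0]

```text
clock: 5.9
position: [605.6, -98.8, 235.7]
tool_rot: [[-0.56, -0.002, -0.828], [0.828, -0.001, -0.56], [0.0, -1.0, 0.003]]
wrist_force: [0.1, 1.0, -1.0]
gripper_width: 0.004
```

jog_arm:
  rows:
    - [1, 2.0, 0, 0.2, 0, 0, 0]
    - [1, 3.7, 0, 0.3, 0, 0, 0]
    - [1, 3.7, 0, 0.3, 0, 0, 0]
    - [1, 3.7, 0, 0.4, 0, 0, 0]
    - [1, 3.7, 0, 0.3, 0, 0, 0]
    - [1, 3.7, 0, 0.4, 0, 0, 0]
    - [1, 3.4, 0, 0.3, 0, 0, 0]
    - [1, 2.0, 0, 0.2, 0, 0, 0]
    - [1, 0, 0, 0, 0, 0, 0]

```text
clock: 6.65
position: [434.0, 108.7, 229.6]
tool_rot: [[-0.54, -0.004, -0.842], [0.842, -0.001, -0.54], [0.001, -1.0, 0.004]]
wrist_force: [-0.3, 0.3, -1.5]
gripper_width: 0.004
```

Run:
```python
from h import *
from bench import spot_point
im=cv2.cvtColor(viewer.read_camera('scene'),cv2.COLOR_RGB2BGR);cv2.imwrite('pics/s2.png',cv2.resize(im[140:340,180:450],None,fx=2.9,fy=2.9))
print([(d['point'],d['confidence']) for d in spot_point('scene','mushroom_top')])
```

```text
[([605.6, -99.1, 70.2], 0.85), ([408.2, 246.1, -2.0], 0.72)]
```

View pics/s2.png

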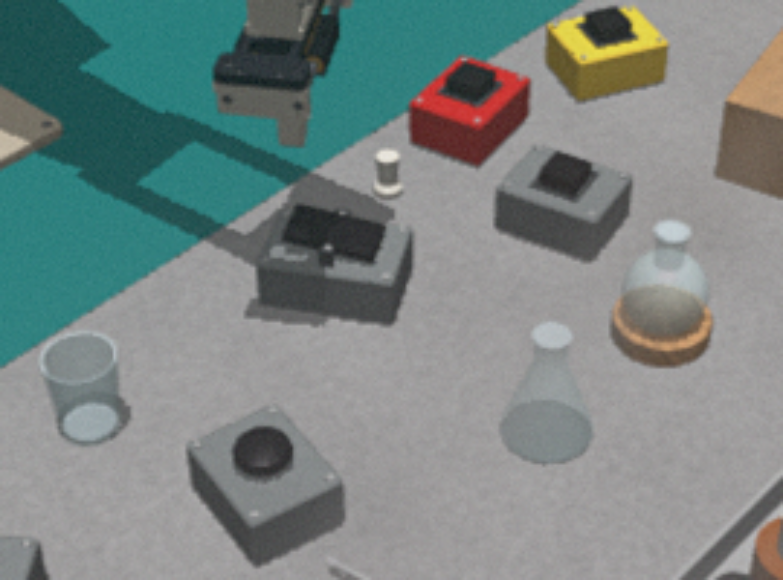

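The mushroom button is down (network: top z 70 mm), the box has not moved, and the rocker's raised end is on the left. Next, the rocker.

jog_arm:
  rows:
    - [1, -0.5, 1.0, -0.2, 0, 0, 0]
    - [1, -0.4, 2.0, -0.1, 0, 0, 0]
    - [1, 0, 2.0, 0, 0, 0, 0]
    - [1, 0, 1.0, 0, 0, 0, 0]
    - [1, 0, 0, 0, 0, 0, 0]

```text
clock: 7.17
position: [448.6, 95.7, 166.9]
tool_rot: [[-0.533, 0.003, -0.846], [0.846, -0.003, -0.533], [-0.004, -1.0, -0.0]]
wrist_force: [0.0, -0.5, -0.4]
gripper_width: 0.006
```

Run:
```python
from h import *
im=cv2.cvtColor(viewer.read_camera('scene'),cv2.COLOR_RGB2BGR);u=proj('scene',(441,103,72))
M=np.array([[6,0,-6*u[0]+200],[0,6,-6*u[1]+250]],float)
t=cv2.warpAffine(im,M,(400,500));cv2.drawMarker(t,(200,250),(0,255,0),0,15,1);cv2.imwrite('pics/r1.png',t)
```

```text
(no output)
```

View pics/r1.png

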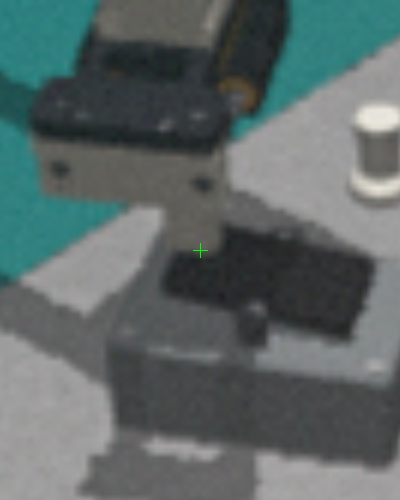

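jog_arm:
  rows:
    - [1, 0.6, 0, 0.15, 0, 0, 0]
    - [1, 0.3, 0, 0.05, 0, 0, 0]
    - [1, 0, 0, 0, 0, 0, 0]

```text
clock: 7.47
position: [443.1, 101.6, 168.8]
tool_rot: [[-0.531, 0.003, -0.848], [0.848, -0.003, -0.531], [-0.005, -1.0, -0.001]]
wrist_force: [-0.1, -0.6, -0.5]
gripper_width: 0.002
```

jog_arm:
  rows:
    - [1, 0, 0.3, 0.1, 0, 0, 0]
    - [1, 0, 0.3, 0.1, 0, 0, 0]
    - [1, 0, 0.3, 0, 0, 0, 0]
    - [1, 0, 0.2, 0, 0, 0, 0]
    - [1, 0, 0.2, 0, 0, 0, 0]

```text
clock: 7.88
position: [442.9, 101.2, 158.0]
tool_rot: [[-0.532, 0.01, -0.847], [0.847, -0.003, -0.532], [-0.008, -1.0, -0.007]]
wrist_force: [-0.0, -0.3, -0.3]
gripper_width: -0.0
```

jog_arm:
  rows:
    - [1, 0, 0.2, 0.05, 0, 0, 0]
    - [1, 0, 0.2, 0.05, 0, 0, 0]
    - [1, 0, 0.2, 0, 0, 0, 0]

```text
clock: 8.13
position: [442.1, 100.7, 151.5]
tool_rot: [[-0.532, 0.01, -0.847], [0.847, -0.003, -0.532], [-0.007, -1.0, -0.007]]
wrist_force: [-2.9, -1.3, 3.3]
gripper_width: 0.005
```

jog_arm:
  rows:
    - [1, 0, 0.15, 0.03, 0, 0, 0]
    - [1, 0, 0.12, 0.03, 0, 0, 0]

```text
clock: 8.3
position: [441.8, 100.4, 148.7]
tool_rot: [[-0.532, 0.01, -0.847], [0.847, -0.003, -0.532], [-0.008, -1.0, -0.007]]
wrist_force: [-1.3, 0.4, 7.6]
gripper_width: 0.002
```

jog_arm:
  rows:
    - [1, 0, 0.1, 0.02, 0, 0, 0]
    - [1, 0, 0.1, 0.02, 0, 0, 0]

```text
clock: 8.47
position: [442.0, 100.4, 148.3]
tool_rot: [[-0.532, 0.011, -0.847], [0.847, -0.002, -0.532], [-0.007, -1.0, -0.008]]
wrist_force: [-8.2, 0.1, 16.1]
gripper_width: 0.001
```

Hard stop again (16 N). Retreat and check.

jog_arm:
  rows:
    - [1, 0, -0.3, 0, 0, 0, 0]
    - [1, 0, -1, 0, 0, 0, 0]
    - [1, 0, -2.5, 0, 0, 0, 0]
    - [1, 0, -3.0, 0, 0, 0, 0]
    - [1, 0, -2, 0, 0, 0, 0]
    - [1, 0, 0, 0, 0, 0, 0]

```text
clock: 8.97
position: [439.3, 100.2, 239.6]
tool_rot: [[-0.532, 0.006, -0.847], [0.847, -0.003, -0.532], [-0.006, -1.0, -0.003]]
wrist_force: [-0.0, -0.2, 0.5]
gripper_width: 0.005
```

Run:
```python
from h import *
from bench import spot_point
im=cv2.cvtColor(viewer.read_camera('scene'),cv2.COLOR_RGB2BGR);cv2.imwrite('pics/s3.png',cv2.resize(im[160:270,240:420],None,fx=4.4,fy=4.4))
for n in('rocker_raised','rocker_box','key_top'):print([(d['point'],d['confidence']) for d in spot_point('scene',n)])
```

```text
[([438.0, 106.3, 62.1], 0.57)]
[([471.2, 117.2, 0.0], 0.72)]
[([401.8, 370.0, 65.8], 0.67), ([438.1, 541.4, 64.0], 0.61), ([556.2, 325.3, 64.8], 0.6), ([469.3, 117.9, -3.1], 0.15)]
```

View pics/s3.png

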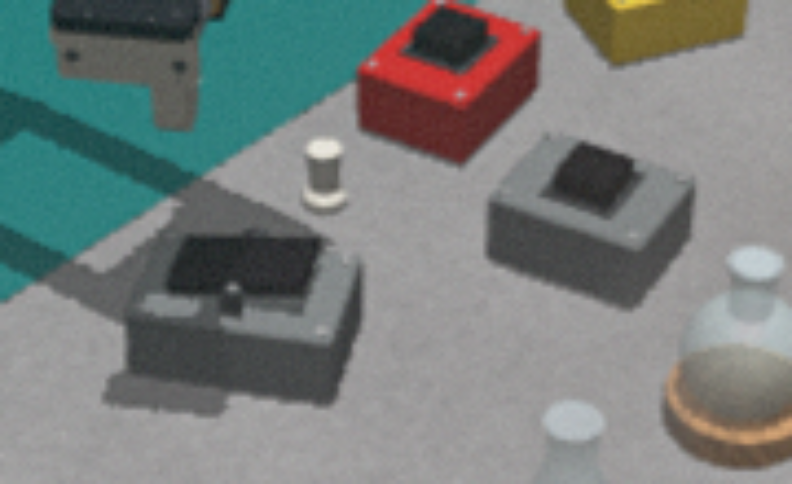

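Rocker is over (z 62 mm), its box unmoved. Now the grey key.

jog_arm:
  rows:
    - [1, 1.0, 0, -1.7, 0, 0, 0]
    - [1, 1.9, 0, -3.4, 0, 0, 0]
    - [1, 1.9, 0, -3.4, 0, 0, 0]
    - [1, 1.9, 0, -3.4, 0, 0, 0]
    - [1, 1.9, 0, -3.4, 0, 0, 0]
    - [1, 1.9, 0, -3.4, 0, 0, 0]
    - [1, 1.2, 0, -2.2, 0, 0, 0]
    - [1, 0, 0, 0, 0, 0, 0]

```text
clock: 9.83
position: [549.8, 316.0, 213.3]
tool_rot: [[-0.527, -0.022, -0.849], [0.85, -0.012, -0.527], [0.002, -1.0, 0.025]]
wrist_force: [-0.1, 0.3, -0.5]
gripper_width: 0.005
```

jog_arm:
  rows:
    - [1, -0.1, 1.0, -0.4, -0.025, 0, 0]
    - [1, -0.1, 1.5, -0.3, 0, 0, 0]
    - [1, 0, 1.5, 0, 0, 0, 0]
    - [1, 0, 0.7, 0, 0, 0, 0]
    - [1, 0, 0, 0, 0, 0, 0]

```text
clock: 10.25
position: [552.4, 316.1, 153.6]
tool_rot: [[-0.529, -0.014, -0.848], [0.849, -0.006, -0.529], [0.002, -1.0, 0.015]]
wrist_force: [-0.1, -0.9, 0.2]
gripper_width: 0.003
```

Run:
```python
from h import *
im=cv2.cvtColor(viewer.read_camera('scene'),cv2.COLOR_RGB2BGR);u=proj('scene',(557,318,68))
M=np.array([[6,0,-6*u[0]+200],[0,6,-6*u[1]+250]],float)
t=cv2.warpAffine(im,M,(400,500));cv2.drawMarker(t,(200,250),(0,255,0),0,15,1);cv2.imwrite('pics/k1.png',t)
```

```text
(no output)
```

View pics/k1.png

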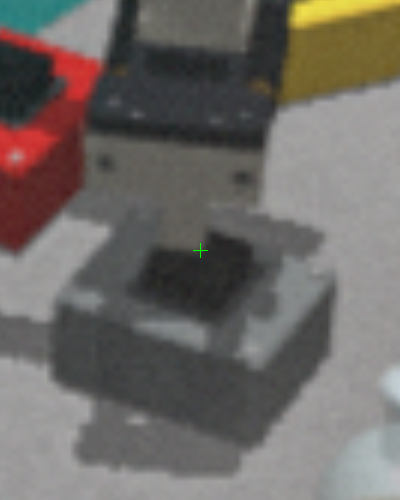

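jog_arm:
  rows:
    - [1, 0, -0.4, -0.4, 0, 0, 0]
    - [1, 0, 0, -0.2, 0, 0, 0]
    - [1, 0, 0, 0, 0, 0, 0]

```text
clock: 10.55
position: [557.9, 318.3, 159.1]
tool_rot: [[-0.528, -0.015, -0.849], [0.849, -0.007, -0.528], [0.002, -1.0, 0.016]]
wrist_force: [-0.3, 0.2, 0.3]
gripper_width: 0.008
```

jog_arm:
  rows:
    - [1, 0, 0.25, 0, 0, 0, 0]
    - [1, 0, 0.2, 0, 0, 0, 0]
    - [1, 0, 0.2, 0, 0, 0, 0]
    - [1, 0, 0.2, 0, 0, 0, 0]
    - [1, 0, 0.2, 0, 0, 0, 0]

```text
clock: 10.97
position: [560.0, 319.0, 151.9]
tool_rot: [[-0.528, -0.009, -0.849], [0.849, -0.004, -0.528], [0.001, -1.0, 0.01]]
wrist_force: [-0.6, -0.4, -0.5]
gripper_width: 0.005
```

jog_arm:
  rows:
    - [1, 0, 0.2, 0.1, 0, 0, 0]
    - [1, 0, 0.2, 0.05, 0, 0, 0]
    - [1, 0, 0.2, 0, 0, 0, 0]

```text
clock: 11.22
position: [559.5, 318.7, 146.7]
tool_rot: [[-0.528, -0.006, -0.849], [0.849, -0.002, -0.528], [0.001, -1.0, 0.006]]
wrist_force: [-1.3, -0.6, 3.6]
gripper_width: 0.007
```

jog_arm:
  rows:
    - [1, 0, 0.2, 0, 0, 0, 0]
    - [1, 0, 0.12, 0, 0, 0, 0]

```text
clock: 11.38
position: [559.4, 318.7, 143.3]
tool_rot: [[-0.528, -0.006, -0.849], [0.849, -0.002, -0.528], [0.001, -1.0, 0.006]]
wrist_force: [-0.4, -0.4, 3.4]
gripper_width: 0.008
```

jog_arm:
  rows:
    - [1, 0, 0.12, 0, 0, 0, 0]
    - [1, 0, 0.1, 0, 0, 0, 0]

```text
clock: 11.55
position: [559.6, 318.8, 142.3]
tool_rot: [[-0.528, -0.006, -0.849], [0.849, -0.002, -0.528], [0.001, -1.0, 0.006]]
wrist_force: [-6.1, -3.0, 16.9]
gripper_width: 0.005
```

Hard stop on the key (16.9 N, tip at about 58 mm). Retreat and do the final check.

jog_arm:
  rows:
    - [1, 0, -0.3, 0, 0, 0, 0]
    - [1, 0, -1, 0, 0, 0, 0]
    - [1, 0, -2.5, 0, 0, 0, 0]
    - [1, 0, -3.5, 0, 0, 0, 0]
    - [1, 0, -3.5, 0, 0, 0, 0]
    - [1, 0, -2, 0, 0, 0, 0]
    - [1, 0, 0, 0, 0, 0, 0]

```text
clock: 12.13
position: [557.4, 317.7, 272.0]
tool_rot: [[-0.528, -0.016, -0.849], [0.849, -0.007, -0.528], [0.002, -1.0, 0.018]]
wrist_force: [0.6, 0.7, 1.2]
gripper_width: 0.003
```

Run:
```python
from h import *
from bench import spot_point
im=cv2.cvtColor(viewer.read_camera('scene'),cv2.COLOR_RGB2BGR);cv2.imwrite('pics/s4.png',cv2.resize(im[140:400,110:450],None,fx=2.3,fy=2.3))
for n in('mushroom_top','rocker_raised','key_top','mushroom_box','rocker_box','key_box','pin_box'):print(n,[([round(v) for v in d['point']],round(d['confidence'],2)) for d in spot_point('scene',n)])
```

```text
mushroom_top [([603, -101, 65], 0.77), ([712, 104, 0], 0.55)]
rocker_raised [([605, -100, 4], 0.65), ([441, 100, 62], 0.63)]
key_top [([556, 323, 56], 0.68), ([401, 372, 66], 0.54), ([435, 542, 64], 0.43)]
mushroom_box [([604, -98, 2], 0.94)]
rocker_box [([469, 119, -4], 0.85), ([558, 320, 4], 0.66), ([599, -100, 63], 0.42)]
key_box [([558, 317, 2], 0.89), ([403, 370, 3], 0.74), ([433, 538, 0], 0.71)]
pin_box [([557, 322, 62], 0.7)]
```

View pics/s4.png

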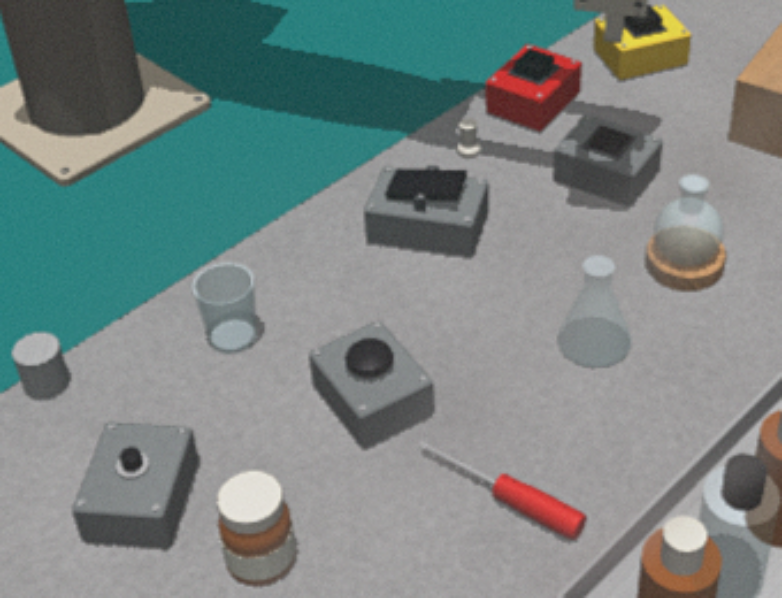

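All three are down, nothing is displaced, and the arm is clear.

Run:
```python
from bench import ticket
print(ticket.close_job())
```

```text
the job is handed in; nothing more can be done
None
```

I pressed the mushroom button, then the rocker, then the grey square key, with the closed fingertips. Each went to its hard stop, at 11, 16 and 17 N by the wrist sensor, read at the end of each move. The small round button was never approached. I lifted the arm clear and handed the job in at about 12.5 s; no verdict was reported.

**Switches:** in the last picture and network check, the tops were at about 65 mm (mushroom), 62 mm (rocker) and 56 mm (key), all in the down state. The mushroom reading was below its possible 70 mm; it had read 70 mm just after the press.

**Boxes and bystanders:** the mushroom, rocker and key boxes stood where they started, within the network's 4 mm accuracy. I checked the bystanders only by eye in the final picture, and none looked displaced.

**Check that failed:** in the final look the network did not find the `pin_box`; its only answer was a false hit on the key box. The picture shows that box in its place with the round button still out.

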